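Fit the lever to a ball valve and shut the valve

ROBOT

A 6-joint arm with a two-finger parallel gripper is mounted at the origin on a cart in front of the work surface, level with it; the furniture and walls round the work are solid. World frame = base frame: x ahead of the robot, y to its left, z up, the work surface at z = 0. Lengths are in m, angles in rad, forces in N, time in s.
With the tool pointing down it reaches from about 0.375 to 0.9 m from the base axis. Payload 3.1 kg.
Tool frame: the origin (TCP) lies at the centre of the arm's flange, where the gripper is bolted on; the fingertips stand robot.tip_extent ahead of it and the grasp point (between the pads) lies 164 mm ahead of it (robot.tip_extent is the distance from the TCP to the fingertips, in m); z points along the fingers, y is the line along which they close (so a half turn about z gives the same grasp; the last joint's range is limited). The gripper opens to 87 mm and grips with 3 to 60 N. Pads are 19 mm wide; open, the fingers measure 117 mm over their backs; the gripper's body (75 mm by 190 mm) begins 51 mm behind the grasp point.
Start: joints at [1.032, 0.527, 1.433, -0, 1.181, -0.178], TCP at [0.221, 0.585, 0.405] pointing down, gripper open.
Joint ranges: [-3.08, 3.08], [-0.75, 2.2], [0.22, 2.44], [-1.43, 4.57], [0, 2.65], [-2.85, 2.85]. Speed limits (rad/s): [2.79, 2.79, 3.14, 3.14, 3.14, 3.14].

INTERFACE

Orientations are given as a unit quaternion [x, y, z, w].
In Python, from rig import get_obs, camera, hand_in, cut_out, robot gives the robot as it stands.
- The arm moves only by the tool step_arm, never from a script. Its argument "rows" is a list of rows, each a list of 6 numbers: the shift along the world's x, y, z in m, then the turn, a rotation vector about the world's x, y, z in degrees. A call has 1 to 12 rows; each row shifts and turns the commanded pose from where the row before left it; what a row does not reach is not made up. A row lasts 1/8 s, in which the tool goes at most 62.5 mm and 10.7 degrees, less where a joint would pass 70% of its speed; a pose out of reach is approached as far as the arm can. A call is refused whole if a number of a shift passes 0.0625 or a number of a turn 10.7, either way. A call with a gripper value outside its range is refused whole. "jaw" is the finger opening in m, from 0 to 0.087, set as the call begins (left out, the last holds). The fingers move at their own pace and stop on an object; "squeeze" is the grip in N (left out, the last holds). Time passes only in rows, so rows that do not move let the fingers close. It gives the time, the measured TCP pose, the force, the opening and the grip force at its end, in the units of the state.
- get_obs(): the state, without advancing time (a new reading comes with each control period).
- camera(name): name is "side" or "top" or "wrist"; returns a dict with "pixels" (400x640x3 uint8, blue, green, red), "depth" (400x640 float32, m along the optical axis (not along the pixel's ray), 0 where there is no reading), "fov_y" (degrees; the focal length in pixels is half the picture's height over the tangent of half this angle, whatever the lens; pixels are square), "cx", "cy" (the principal point, pixels), "extrinsics" (4x4, takes a point from camera to world coordinates); the wrist camera has in their place "mount" (4x4, takes a point from camera to tool coordinates, whose origin is the TCP and whose axes are the flange's). Camera axes: x right, y up, looking along -z (the intrinsics and any distortion apply to the point x, -y, -z); pixel columns grow to the right and rows downward; lengths in m; the calibration is good to about 2 mm. The wrist camera is an equidistant fisheye: a pixel r from the principal point sees the ray r / f radians off the axis. A picture is of the moment at which its call begins: read the wrist's pose just before it.
- hand_in(): hands the job in; it is judged then, once.
Trained networks look in the newest picture that a camera, given by its name, has taken for a name from the list of things; names that differ only in an ending like _2 or _b are one class to them, and where a whole thing is asked for, a point or a joint stands for the part that bears it (a point fixed in the world has none). Each returns a list of dicts, best first, with "confidence" (0 to 1); they miss things now and then, are a little off and sometimes report something else, mostly with a low value. They report only what shows in the picture. A call takes as long as a camera call. They do not tell look-alikes from the thing itself.
- cut_out(label, camera): "region" (400x640 bool, what is visible of it) and "extent" ([centre column, centre row, width, height] in pixels, round what is visible of it).
The state is a dict: "time": time; "q": joint angles; "joint_velocities": joint speeds; "joint_torque": joint torques, N m; "position": TCP position; "tool_rot": TCP orientation; "ft_force": force on the tool from outside, world axes, zero at the start; "moment": the same for the moment, N m; "grip_width": finger opening in m; "grip_force": force on a finger pad.
Only numpy, scipy, OpenCV 4.12 (cv2) and the standard library are available. Lean on these libraries where they do the work, as an engineer would, in place of code of your own. Each camera call takes 0.05 s, during which the arm holds its last target. There are 200 camera calls.

TASK

Put the loose lever handle onto the square stem of the ball valve in the inclined stand, pushed fully home, with its arm in line with the groove across the end of the stem (either way round). Then turn the valve clockwise with it until it is shut against its stop, and leave the lever on. Do not knock over the oil bottle beside the stand.

Things in the scene. Friction and masses are not known exactly. Their poses are not given: they have to be found in the camera images.
- lever: Loose lever handle, 0.18 kg, lies flat. Aluminium hub 36 mm wide (y), 26 high, from x = -24 to 18, with a square through-bore along z, 19 mm wide, sides along x and y, mouth at the underside chamfered 3 mm. The arm leaves along +x at z 3 to 20, width 32 falling to 18. Origin: centre of the bore's mouth, on the bench at z = 0. x along the arm, z up the bore. Mass centre at x = 11.
- lever_sleeve (a point): Middle of the lever's black sleeve, its grip: 82 mm long along the arm, 24 wide, 16 high, 110 mm from the bore's axis and 8 mm above the hub's underside. Axes as the lever's.
- stem_seat (a point): On the axis of the valve's square steel stem, on the shoulder (37 mm round, about 149 mm above the bench) where the hub's underside comes to rest. z points out along the stem, which leans 30 degrees from vertical to the stand's front. Above it the stem is 17 mm square, 25 long, tapering to 11 over the last 5, sides along x and y. x lies along the dark groove across its end; turns with the stem.
- stem (a joint): Turn of the stem, rad. 0 = open (groove parallel to the pipe), 1.571 = shut (groove square to the pipe, at the stop). Grows clockwise seen from above, the negative sense about stem_seat's z. Starts between 0 and 0.5, stays where left, friction 0.12 N m. A fitted lever has about 0.13 rad of play either way.
- valve_stand: Fixed grey stand with the brass valve strapped on its inclined plate, pipe axis along y, 110 mm long. Base plate x -80 to 90 mm, y -90 to 90. Origin under the base on the bench; front is -x; the stem's seat lies 12 mm in front of it. A 46 mm square flange is 10 mm below the seat and the U-bolts 14 mm below it; round the stem nothing stands higher than the seat.
- oil_bottle: White plastic bottle with a blue cone nozzle, 48 mm across, 165 mm high, standing upright behind and to the left of the stand. Origin: centre of its foot, z up.
Mind the look-alikes: they are no part of the job. Of the things shaped like the lever, the aluminium one is meant.

How it is judged:
On the way:
1. the lever sits fully home on the stem, its arm in line with the groove, with the valve not yet shut (less than 0.9 rad) (distance between lever and stem_seat below 0.006 m and angle between the z axis of lever and the z axis of stem_seat, either way round below 0.12 rad and angle between the x axis of lever and the x axis of stem_seat, either way round below 0.3 rad and value of joint stem below 0.9 rad), for 0.2 s.
At the end, for the whole second after the job is handed in: The valve is shut (stem at least 1.45 rad of 1.571), the lever is fully home on the stem (bore mouth within 6 mm of the seat, axes within 0.12 rad), its arm in line with the groove within 0.3 rad either way round, at rest (distance between lever and stem_seat below 0.006 m and angle between the z axis of lever and the z axis of stem_seat, either way round below 0.12 rad and angle between the x axis of lever and the x axis of stem_seat, either way round below 0.3 rad and value of joint stem above 1.45 rad and linear speed of lever below 0.02 m/s and angular speed of lever below 0.2 rad/s); the robot touches nothing.
It fails at once if the oil bottle is knocked over (angle between oil_bottle's own z axis and vertical above 0.6 rad).
It also fails if it takes over 51 s, if anything falls off the work surface, if the arm or the gripper's body presses on something with over 40 N, if the wrist force passes 120 N, or if a joint passes its speed limit or range.

## Working session

There is one attempt and no reset: what is moved stays moved. The work goes in short steps, Python scripts to look and compute and a tool call to move; the robot and the scene stay as the last step left them, time stands still between calls to the robot, and variables do not carry over. Pictures are saved under pics/ and viewed, at most 10 in all, crops included, and the job is handed in when it is done.

Besides the shell and the picture viewer there is one more tool, called after "Call:" in YAML: its name, and indented under it one key for each argument. step_arm: Moves the arm, as the interface text tells. Its arguments: {"type":"object","properties":{"rows":{"type":"array"},"jaw":{"type":"number"},"squeeze":{"type":"number"}},"required":["rows"]}

```bash
mkdir -p pics; ls
cat > h.py <<'E'
import numpy as np, cv2
from rig import get_obs, camera, cut_out, robot
from scipy.spatial.transform import Rotation as R
def world(c, mask=None):
    h,w=c['depth'].shape; f=h/2/np.tan(np.radians(c['fov_y'])/2)
    v,u=np.mgrid[:h,:w]; d=c['depth']
    P=np.stack([(u-c['cx'])/f*d, -(v-c['cy'])/f*d, -d, np.ones_like(d)],-1)
    return (P@np.array(c['extrinsics']).T)[...,:3]
E
python3 - <<'E'
from h import *
print(get_obs(), robot.tip_extent)
for n in ['top','side']:
    c=camera(n); cv2.imwrite(f'pics/{n}.png',c['pixels']); W=world(c); np.savez(f'{n}.npz',W=W,p=c['pixels'],d=c['depth'],E=c['extrinsics'],cx=c['cx'],cy=c['cy'],fov=c['fov_y'])
    for l in ['lever','lever_sleeve','stem_seat','valve_stand','oil_bottle']:
        try:
            for r in cut_out(l,n)[:3]:
                m=r['region']&(c['depth']>0); print(n,l,round(r['confidence'],2),np.round(r['extent']),np.round(np.median(W[m],0),3),np.round(np.percentile(W[m],2,axis=0),3),np.round(np.percentile(W[m],98,axis=0),3))
        except Exception as e: print(n,l,e)
E
```

```text
pics
{'time': 0.0, 'q': array([ 1.03145585e+00,  5.28480278e-01,  1.43391098e+00, -3.10777018e-05,
        1.18137843e+00, -1.78495118e-01]), 'joint_velocities': array([-0.0003037 ,  0.00049643, -0.00064642,  0.00015346, -0.00088908,
       -0.00094088]), 'joint_torque': array([-3.16738369e-04, -4.40039206e+01, -1.76592439e+01,  6.32235850e-02,
        5.81605209e-02, -1.79877429e-04]), 'position': array([0.2204591 , 0.58445924, 0.40375977]), 'tool_rot': array([ 1.79439483e-01,  9.83768411e-01, -1.02420023e-03, -3.68899998e-04]), 'ft_force': array([-1.00080918, -0.20976425, -0.21530265]), 'moment': array([-0.05150476, -0.02373382, -0.01779615]), 'grip_force': 0.0, 'grip_width': 0.08740336186349928} 0.1822
top lever 0.97 [258. 279.  46.  59.] [0.388 0.208 0.017] [0.314 0.155 0.001] [0.456 0.261 0.03 ]
top lever 0.95 [263. 194.  51.  56.] [0.603 0.196 0.016] [ 0.536  0.14  -0.   ] [0.672 0.252 0.03 ]
top lever 0.9 [338. 181.  38.  58.] [ 0.621 -0.008  0.017] [ 0.564 -0.05   0.002] [0.706 0.042 0.03 ]
top lever_sleeve 0.82 [166. 252.  55.  55.] [0.469 0.438 0.016] [0.401 0.38  0.005] [0
[... 1032 characters left out ...]
[ 0.559 -0.057  0.002] [0.715 0.057 0.031]
side lever_sleeve 0.66 [248. 217.  50.   8.] [0.403 0.194 0.017] [0.316 0.151 0.003] [0.454 0.255 0.031]
side lever_sleeve 0.6 [254. 179.  46.  14.] [0.48  0.421 0.018] [0.404 0.379 0.006] [0.525 0.494 0.03 ]
side stem_seat 0.46 [355. 251.  18.  15.] [ 0.517 -0.249  0.156] [ 0.506 -0.26   0.132] [ 0.542 -0.2    0.174]
side valve_stand 0.61 [366. 282.  86.  87.] [ 0.53  -0.29   0.054] [ 0.455 -0.34   0.008] [ 0.619 -0.164  0.155]
side valve_stand 0.22 [357. 247.  15.  20.] [ 0.517 -0.249  0.156] [ 0.506 -0.26   0.142] [ 0.537 -0.228  0.174]
side oil_bottle 0.96 [408. 244.  19.  55.] [ 0.696 -0.207  0.078] [ 0.68  -0.218  0.002] [ 0.734 -0.109  0.148]
```

Run:
```python
import cv2
a=cv2.imread('pics/top.png')[110:330,120:500]; b=cv2.imread('pics/side.png')[150:340,210:450]
cv2.imwrite('pics/t2.png',cv2.resize(a,None,fx=2.1,fy=2.1,interpolation=3)); cv2.imwrite('pics/s2.png',cv2.resize(b,None,fx=3,fy=3,interpolation=3))
```

```text
(no output)
```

View pics/t2.png

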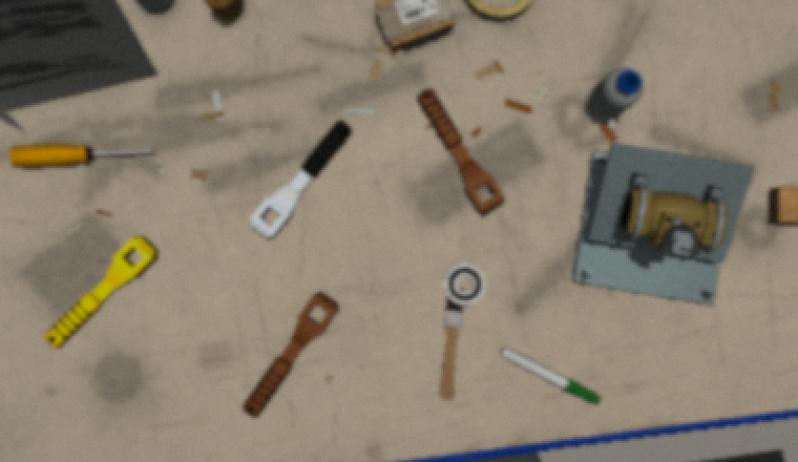

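View pics/s2.png

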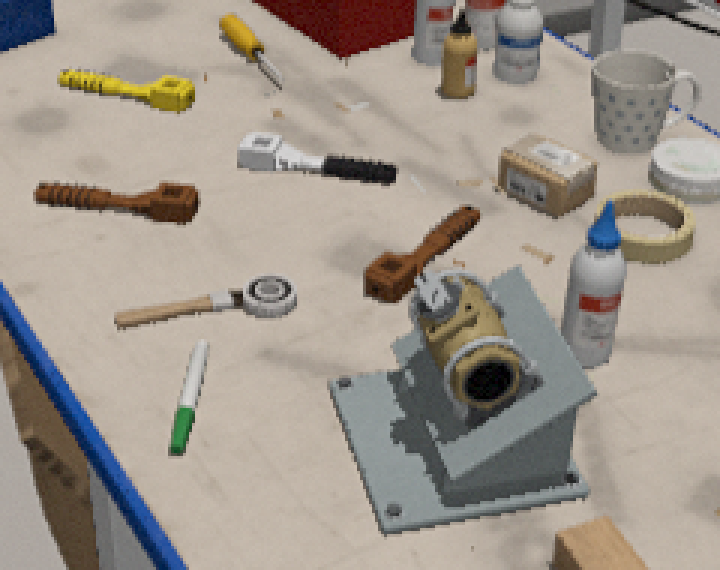

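The aluminium lever with the black sleeve is at crop (300,180), which is top pixel (263,194). The yellow, brown and ring-headed ones are decoys. The stand is at (434,216) and the bottle at (414,153), behind and to the left of it.

Run:
```python
from h import *
D=np.load('top.npz'); W=D['W']
m=(W[...,2]>0.008)&(W[...,2]<0.04)&(W[...,0]>.5)&(W[...,0]<.7)&(W[...,1]>.11)&(W[...,1]<.28)
P=W[m]; c,s,a=cv2.minAreaRect((P[:,:2]*1000).astype(np.float32)); print(len(P),c,s,a)
mu=P[:,:2].mean(0);u,s_,v=np.linalg.svd(P[:,:2]-mu);d=v[0]*np.sign(v[0][0]);print('axis',d,np.degrees(np.arctan2(d[1],d[0])))
t=(P[:,:2]-mu)@d; n=(P[:,:2]-mu)@np.array([-d[1],d[0]]); print('ends',np.percentile(t,[0,1,50,99,100]),'n',np.percentile(n,[1,99]))
b0=t.min(); print('bore guess',mu+d*(b0+.024),[ (round(b0+i*.01,3),round(np.ptp(n[(t>=b0+i*.01)&(t<b0+i*.01+.01)]),3)) for i in range(17)])
for nm in ['top','side']:
    W=np.load(nm+'.npz')['W']; m=(W[...,2]>0.003)&(W[...,2]<0.015)&(W[...,0]>.43)&(W[...,0]<.67)&(W[...,1]>-.37)&(W[...,1]<-.13)
    P=W[m]; print(nm,len(P),cv2.minAreaRect((P[:,:2]*1000).astype(np.float32)))
    m=(W[...,2]>0.155)&(W[...,0]>.46)&(W[...,0]<.57)&(W[...,1]>-.3)&(W[...,1]<-.2);P=W[m]
    for z in [.155,.160,.165,.17]:
        q=P[(P[:,2]>=z)&(P[:,2]<z+.005)]; print(z,len(q),q.mean(0) if len(q) else 0)
```

```text
629 (611.8779296875, 197.42462158203125) (163.75230407714844, 128.05087280273438) 1.8691450357437134
axis [ 0.78389242 -0.62089667] -38.38164357495557
ends [-0.08199613 -0.08065969 -0.00405437  0.09041348  0.09322672] n [-0.01742764  0.01801297]
bore guess [0.55530332 0.23377652] [(np.float64(-0.082), np.float64(0.035)), (np.float64(-0.072), np.float64(0.036)), (np.float64(-0.062), np.float64(0.036)), (np.float64(-0.052), np.float64(0.036)), (np.float64(-0.042), np.float64(0.044)), (np.float64(-0.032), np.float64(0.028)), (np.float64(-0.022), np.float64(0.059)), (np.float64(-0.012), np.float64(0.018)), (np.float64(-0.002), np.float64(0.018)), (np.float64(0.008), np.float64(0.044)), (np.float64(0.018), np.float64(0.112)), (np.float64(0.028), np.float64(0.023)), (np.float64(0.038), np.float64(0.023)), (np.float64(0.048), np.float64(0.023)), (np.float64(0.058), np.float64(0.024)), (np.float64(0.068), np.float64(0.023)), (np.float64(0.078), np.float64(0.056))]
top 2055 ((550.496337890625, -250.1321563720703), (239.48626708984375, 237.54898071289062), 89.76084899902344)
0.155 42 [ 0.53366313 -0.24310277  0.15695582]
0.16 18 [ 0.52257333 -0.2410423   0.16231463]
0.165 28 [ 0.51526405 -0.24154709  0.16843976]
0.17 28 [ 0.51553129 -0.24248406  0.17179388]
side 2134 ((549.7826538085938, -250.221435546875), (238.66685485839844, 239.5350799560547), 0.03362531587481499)
0.155 49 [ 0.53095357 -0.24693995  0.15731829]
0.16 18 [ 0.51434194 -0.24916152  0.16265017]
0.165 20 [ 0.51304107 -0.24621515  0.16740882]
0.17 25 [ 0.51422405 -0.24374112  0.17235746]
```

Call:
step_arm:
  rows:
    - [0.0375,-0.0406,-0.0125,0,0,-2.2]
    - [0.0375,-0.0406,-0.0125,0,0,-2.2]
    - [0.0375,-0.0406,-0.0125,0,0,-2.2]
    - [0.0375,-0.0406,-0.0125,0,0,-2.2]
    - [0.0375,-0.0406,-0.0125,0,0,-2.2]
    - [0.0375,-0.0406,-0.0125,0,0,-2.2]
    - [0.0375,-0.0406,-0.0125,0,0,-2.2]
    - [0.0375,-0.0406,-0.0125,0,0,-2.2]
    - [0,0,0,0,0,0]
    - [0,0,0,0,0,0]

```text
time: 1.85
position: [0.5204, 0.2599, 0.3047]
tool_rot: [0.328, 0.945, -0.0, -0.0]
ft_force: [-0.2, 0.6, -0.6]
grip_width: 0.0872
grip_force: 0.0
```

```bash
cat >> h.py <<'E'
def tool():
    o=get_obs(); T=np.eye(4); T[:3,:3]=R.from_quat(o['tool_rot']).as_matrix(); T[:3,3]=o['position']; return T
def wrist(name):
    T=tool(); c=camera('wrist'); h,w=c['depth'].shape; f=h/2/np.tan(np.radians(c['fov_y'])/2)
    v,u=np.mgrid[:h,:w]; X=u-c['cx']; Y=v-c['cy']; r=np.hypot(X,Y)+1e-9; th=r/f
    ray=np.stack([np.sin(th)*X/r,-np.sin(th)*Y/r,-np.cos(th)],-1)
    E=T@np.array(c['mount']); d=c['depth']/np.maximum(np.cos(th),.05)
    dirs=ray@E[:3,:3].T; W=E[:3,3]+dirs*d[...,None]
    cv2.imwrite(f'pics/{name}.png',c['pixels']); np.savez(name+'.npz',W=W,p=c['pixels'],d=c['depth'],E=E,dirs=dirs,mount=c['mount'],f=f,cx=c['cx'],cy=c['cy'])
    return c,W,E,dirs
E
python3 - <<'E'
from h import *
c,W,E,dirs=wrist('w1'); print(np.round(tool(),4)); print(np.round(c['mount'],3),c['fov_y'],c['cx'],c['cy'],(c['depth']>0).mean())
for l in ['lever','lever_sleeve','stem_seat','valve_stand']:
    for r in cut_out(l,'wrist')[:2]: m=r['region']&(c['depth']>0); print(l,r['confidence'],r['extent'],np.median(W[m],0))
E
```

```text
[[-7.855e-01  6.189e-01 -7.000e-04  5.199e-01]
 [ 6.189e-01  7.855e-01  2.000e-04  2.605e-01]
 [ 7.000e-04 -3.000e-04 -1.000e+00  3.049e-01]
 [ 0.000e+00  0.000e+00  0.000e+00  1.000e+00]]
[[-0.     0.965  0.263  0.071]
 [ 1.    -0.     0.001  0.001]
 [ 0.001  0.263 -0.965  0.019]
 [ 0.     0.     0.     1.   ]] 65.70646984690485 317.3418489588324 196.60005025109143 0.97029296875
lever 0.84 [319.8, 261.2, 39.6, 96.3] [0.55377553 0.23602836 0.0242699 ]
lever 0.66 [433.4, 59.2, 47.1, 111.8] [0.49251722 0.41515411 0.01802833]
lever_sleeve 0.78 [319.1, 260.7, 39.1, 92.8] [0.55422012 0.23530119 0.02420175]
lever_sleeve 0.76 [191.4, 115.4, 44.1, 184.5] [0.40149998 0.20278024 0.01679346]
valve_stand 0.57 [61.6, 391.0, 10.8, 18.0] [ 0.51709156 -0.31152479  0.05412062]
```

View pics/w1.png

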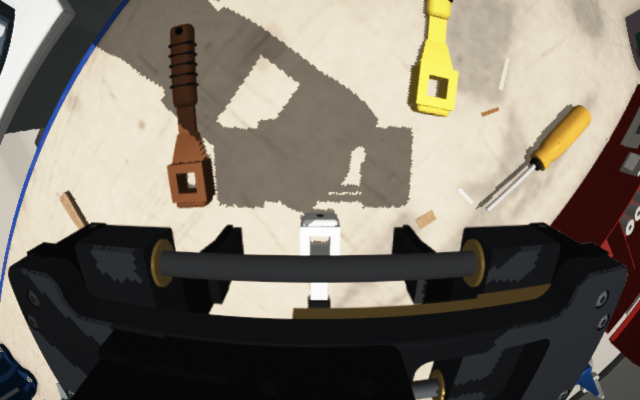

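The wrist view shows the aluminium hub centred at column 320, rows 212–305, between the fingers, with its end face at row ~215.

Run:
```python
from h import *
D=np.load('w1.npz'); W=D['W']
m=(W[...,2]>.020)&(W[...,2]<.032)&(np.hypot(W[...,0]-.555,W[...,1]-.234)<.06); m[:205]=0
ys,xs=np.nonzero(m); print(ys.min(),ys.max(),xs.min(),xs.max()); P=W[m]
print('z',np.median(P[:,2]))
r=cv2.minAreaRect((P[:,:2]*1e4).astype(np.float32)); print(r)
d=np.array([np.cos(np.radians(-38.4)),np.sin(np.radians(-38.4))]);n=np.array([-d[1],d[0]])
q=P[:,:2]-[.555,.234]; t=q@d; s=q@n
for a in np.arange(-.03,.03,.006):
    k=(t>=a)&(t<a+.006)
    if k.sum()>5: print(round(a,3),k.sum(),np.round(np.percentile(s[k],[0,2,98,100]),4))
print(np.percentile(t,[0,.5,1,2,5]))
```

```text
218 254 300 339
z 0.026511359645834703
((5515.65283203125, 2388.673583984375), (355.67852783203125, 349.42822265625), 52.44911193847656)
-0.024 238 [-0.0143 -0.0132  0.0163  0.0165]
-0.018 270 [-0.0159 -0.0156  0.019   0.0193]
-0.012 202 [-0.016  -0.0159  0.0191  0.0193]
-0.006 113 [-0.0161 -0.0158  0.0193  0.0194]
-0.0 106 [-0.0153 -0.0153  0.0194  0.0195]
0.006 147 [-0.0154 -0.0154  0.0196  0.0197]
[-0.02329992 -0.02303737 -0.02295766 -0.02282242 -0.02251123]
```

Call:
step_arm:
  rows:
    - [0.0047,-0.06,0.0106,0,0,0]
    - [0.0047,-0.06,0.0106,0,0,0]
    - [0.0047,-0.06,0.0106,0,0,0]
    - [0.0047,-0.06,0.0106,0,0,0]
    - [0.0047,-0.06,0.0106,0,0,0]
    - [0.0047,-0.06,0.0106,0,0,0]
    - [0.0047,-0.06,0.0106,0,0,0]
    - [0.0047,-0.06,0.0106,0,0,0]
    - [0.0047,-0.06,0.0106,0,0,0]
    - [0,0,0,0,0,0]
    - [0,0,0,0,0,0]

```text
time: 3.48
position: [0.5627, -0.2791, 0.3999]
tool_rot: [0.328, 0.945, 0.001, -0.001]
ft_force: [-0.3, -0.4, -1.0]
grip_width: 0.0871
grip_force: 0.0
```

Run:
```python
from h import *
c,W,E,dirs=wrist('w2'); print(np.round(tool()[:3,3],4))
for l in ['stem_seat','valve_stand']:
    for r in cut_out(l,'wrist')[:2]: m=r['region']&(c['depth']>0); print(l,r['confidence'],r['extent'],np.median(W[m],0))
p=c['pixels'][:220,150:480]; cv2.imwrite('pics/w2c.png',cv2.resize(p,None,fx=2.4,fy=2.4,interpolation=2))
```

```text
[ 0.5627 -0.2783  0.3997]
stem_seat 0.66 [321.6, 140.6, 49.6, 53.8] [ 0.52394486 -0.24320747  0.15615774]
valve_stand 0.74 [339.1, 152.4, 212.0, 205.4] [ 0.5436534  -0.24474506  0.09715658]
```

View pics/w2c.png

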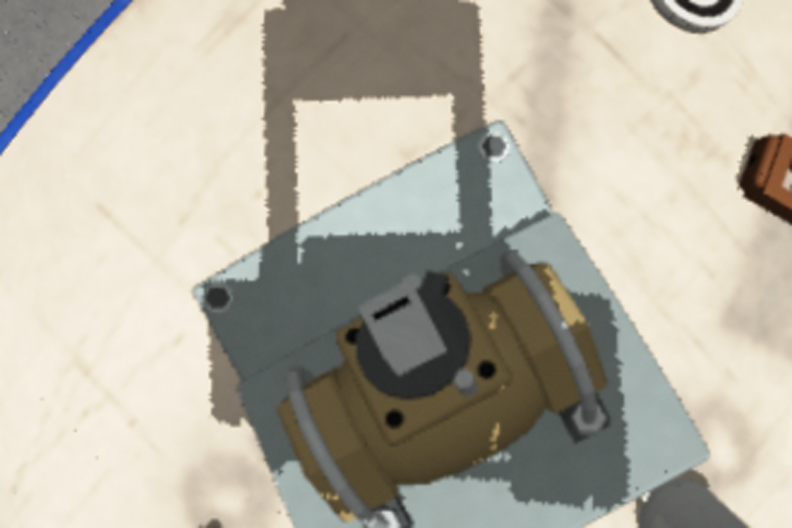

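The view shows the groove at crop (391,308), running (374,319)→(410,298), nearly parallel to the pipe. The shoulder disc is round (413,335).

Run:
```python
from h import *
D=np.load('w2.npz'); W=D['W']; p=D['p'].astype(int); E=D['E']; dirs=D['dirs']
S=lambda x,y:(x/2.4+150-.3,y/2.4-.3)
px=lambda x,y: W[int(round(S(x,y)[1])),int(round(S(x,y)[0]))]
a,b=px(494,146),px(217,297); print('bolts',a,b,np.linalg.norm(a-b),'y dir',np.degrees(np.arctan2(*(a-b)[1::-1])))
# inclined plate: ransac plane w/ normal ~30deg tilt
m=(W[...,0]>.45)&(W[...,0]<.66)&(W[...,1]>-.36)&(W[...,1]<-.12)&(W[...,2]>.02)&(W[...,2]<.2); m[225:]=0
P=W[m]; rng=np.random.default_rng(0); best=[]
Q=P.copy()
for k in range(3):
    bi=None;bn=0
    for i in range(1500):
        s=Q[rng.choice(len(Q),3,False)]; n=np.cross(s[1]-s[0],s[2]-s[0]); L=np.linalg.norm(n)
        if L<1e-6: continue
        n/=L; n*=np.sign(n[2]); 
        if not .8<n[2]<.92: continue
        I=abs((Q-s[0])@n)<.0012
        if I.sum()>bn: bn=I.sum();bi=I
    s=Q[bi]; n=np.linalg.svd(s-s.mean(0),full_matrices=False)[2][2]; n*=np.sign(n[2]); print('plane',bn,s.mean(0),n,'tilt',np.degrees(np.arccos(n[2])),'az',np.degrees(np.arctan2(n[1],n[0])),'off',s.mean(0)@n); Q=Q[~bi]
# groove pixels
g=p.sum(2); x0,y0=S(391,308); mm=np.zeros(g.shape,bool); mm[int(y0)-7:int(y0)+8,int(x0)-12:int(x0)+13]=1
ys,xs=np.nonzero(mm&(g<120)); print(list(zip(xs,ys)))
print(g[int(y0)-8:int(y0)+9,int(x0)-12:int(x0)+13])
```

```text
bolts [ 0.48416286 -0.15834042  0.0146907 ] [ 0.45638143 -0.31130734  0.01584128] 0.15547350688965716 y dir 79.70629909111143
plane 7238 [ 0.58081618 -0.2359774   0.08235256] [-0.49249152  0.08543603  0.86611361] tilt 29.989890575049742 az 170.15843639701808 off -0.23488134035357927
plane 1587 [ 0.53824916 -0.24482733  0.12960577] [-0.48439947  0.08454125  0.87075251] tilt 29.45379617341473 az 170.0999984310565 off -0.16857106469714436
plane 1541 [ 0.5579497  -0.23786928  0.13633222] [ 0.58933335 -0.00602957  0.80786747] tilt 36.11190263649867 az -0.5861824151214575 off 0.44039097998179405
[(np.int64(318), np.int64(124)), (np.int64(319), np.int64(124)), (np.int64(316), np.int64(125)), (np.int64(317), np.int64(125)), (np.int64(318), np.int64(125)), (np.int64(319), np.int64(125)), (np.int64(315), np.int64(126)), (np.int64(316), np.int64(126)), (np.int64(317), np.int64(126)), (np.int64(318), np.int64(126)), (np.int64(312), np.int64(127)), (np.int64(313), np.int64(127)), (np.int64(314), np.int64(127)), (np.int64(315), np.int64(127)), (np.int64(316), np.int64(127)), (np.int64(311), np.int
[... 1735 characters left out ...]
54  41  60 114 174 226 301 334 339 343
  346 349 345 345 346 345 342]
 [253 325 341 338 291 187  60  21  52 101 158 239 321 334 339 341 343 342
  344 341 344 345 345 344 344]
 [219 279 325 340 327 260 103  88 159 258 310 325 339 342 338 344 342 340
  342 341 343 342 342 343 344]
 [212 216 305 333 336 301 239 277 296 322 335 336 337 338 339 335 336 336
  338 335 340 340 342 341 339]
 [203 170 251 312 334 329 313 334 342 340 344 344 340 339 338 341 336 338
  338 338 335 338 339 340 340]
 [179 145 192 283 334 340 341 347 347 345 345 345 345 344 344 344 345 343
  341 341 341 337 339 339 337]
 [149 131 149 249 317 343 348 348 348 348 345 345 346 348 348 350 346 348
  345 346 343 345 341 340 338]]
```

Run:
```python
from h import *
D=np.load('w2.npz'); W=D['W']; p=D['p'].astype(int); E=D['E']; dirs=D['dirs']
n=np.array([-.5*np.cos(np.radians(9.9)),.5*np.sin(np.radians(9.9)),.866]); g=p.sum(2)
yy=np.array([np.sin(np.radians(9.9)),np.cos(np.radians(9.9)),0]); xx=np.cross(yy,n)
reg=(slice(100,160),slice(290,345)); o=W[reg]@n
h,b=np.histogram(o,np.arange(-.19,-.115,.002)); print([(round(x,3),c) for x,c in zip(b,h)])
top=np.median(W[120:135,306:320]@n); print('top off',top)
k=(abs(W@n-top)<.003)&(g>150); k[:100]=0;k[165:]=0;k[:,:285]=0;k[:,345:]=0
# groove line on top plane
w=np.zeros(g.shape); w[120:136,304:324]=np.clip(250-g[120:136,304:324],0,None)
ys,xs=np.nonzero(w); dd=dirs[ys,xs]; t=((top-E[:3,3]@n)/(dd@n)); G=E[:3,3]+dd*t[:,None]; ww=w[ys,xs]
c=(G*ww[:,None]).sum(0)/ww.sum(); q=np.stack([(G-c)@xx,(G-c)@yy],1); C=(q*ww[:,None]).T@q; ev,V=np.linalg.eigh(C); v=V[:,1]*np.sign(V[1,1])
print('groove centre',c,'ang from pipe y toward +x (cw) deg',np.degrees(np.arctan2(v[0],v[1])),'len',np.ptp(q@v), 'seat',c-.025*n)
P=W[k];q=np.stack([(P-c)@xx,(P-c)@yy],1); print('top pts',len(q),q.mean(0),np.percentile(q,[1,99],axis=0), cv2.minAreaRect((q*1e4).astype(np.float32)))
G0=W[(abs(W@n-(top-.025))<.0025)&(np.linalg.norm(W-c,axis=-1)<.05)]; print('shoulder',len(G0))
```

```text
[(np.float64(-0.19), np.int64(0)), (np.float64(-0.188), np.int64(0)), (np.float64(-0.186), np.int64(1)), (np.float64(-0.184), np.int64(5)), (np.float64(-0.182), np.int64(7)), (np.float64(-0.18), np.int64(8)), (np.float64(-0.178), np.int64(19)), (np.float64(-0.176), np.int64(9)), (np.float64(-0.174), np.int64(6)), (np.float64(-0.172), np.int64(0)), (np.float64(-0.17), np.int64(0)), (np.float64(-0.168), np.int64(0)), (np.float64(-0.166), np.int64(0)), (np.float64(-0.164), np.int64(14)), (np.float64(-0.162), np.int64(164)), (np.float64(-0.16), np.int64(90)), (np.float64(-0.158), np.int64(0)), (np.float64(-0.156), np.int64(0)), (np.float64(-0.154), np.int64(10)), (np.float64(-0.152), np.int64(536)), (np.float64(-0.15), np.int64(431)), (np.float64(-0.148), np.int64(26)), (np.float64(-0.146), np.int64(26)), (np.float64(-0.144), np.int64(25)), (np.float64(-0.142), np.int64(30)), (np.float64(-0.14), np.int64(31)), (np.float64(-0.138), np.int64(35)), (np.float64(-0.136), np.int64(20)), (np.float64(-0.134), np.int64(32)), (np.float64(-0.132), np.int64(44)), (np.float64(-0.13), np.int64(124)), (np.float64(-0.128), np.int64(126)), (np.float64(-0.126), np.int64(272)), (np.float64(-0.124), np.int64(2)), (np.float64(-0.122), np.int64(0)), (np.float64(-0.12), np.int64(0)), (np.float64(-0.118), np.int64(0))]
top off -0.12508134329871853
groove centre [ 0.51238922 -0.24195387  0.17101364] ang from pipe y toward +x (cw) deg 0.23398612021019324 len 0.010878638572504762 seat [ 0.52470309 -0.24410298  0.14936364]
top pts 370 [ 0.00170277 -0.00012227] [[-0.00603514 -0.00761377]
 [ 0.00788386  0.00716716]] ((9.145416259765625, -0.6137847900390625), (162.89663696289062, 153.29385375976562), 89.85466766357422)
shoulder 1160
```

Call:
step_arm:
  rows:
    - [-0.0007,0.057,0,0,0,0]
    - [-0.0007,0.057,0,0,0,0]
    - [-0.0007,0.057,-0.01,0,0,0]
    - [-0.0007,0.057,-0.02,0,0,0]
    - [-0.0007,0.057,-0.03,0,0,0]
    - [-0.0007,0.057,-0.03,0,0,0]
    - [-0.0007,0.057,-0.03,0,0,0.3]
    - [-0.0005,0.057,-0.02,0,0,0.2]
    - [-0.0005,0.0572,-0.02,0,0,0]
    - [0,0,0,0,0,0]
    - [0,0,0,0,0,0]

```text
time: 5.0
position: [0.5562, 0.229, 0.2428]
tool_rot: [0.322, 0.947, -0.0, -0.0]
ft_force: [0.0, 0.7, 0.7]
grip_width: 0.0871
grip_force: 0.0
```

Call:
step_arm:
  rows:
    - [0.0003,0.003,-0.02,0,0,0]
    - [0,0,0,0,0,0]

```text
time: 5.25
position: [0.5568, 0.2298, 0.2213]
tool_rot: [0.325, 0.946, -0.001, -0.002]
ft_force: [0.3, 0.3, -0.3]
grip_width: 0.0868
grip_force: 0.0
```

Run:
```python
from h import *
c,W,E,dirs=wrist('w3'); T=tool(); print(T[:3,3])
# hub in tool frame
Q=(W-T[:3,3])@T[:3,:3]
m=(W[...,2]>.020)&(W[...,2]<.032)&(np.hypot(W[...,0]-.555,W[...,1]-.234)<.05)&(c['pixels'].sum(2)>330)
ys,xs=np.nonzero(m);print(ys.min(),ys.max(),xs.min(),xs.max()); q=Q[m]; print(len(q),np.percentile(q,[0,.5,2,98,99.5,100],axis=0))
```

```text
[0.55715185 0.22987168 0.22188859]
189 254 293 353
2917 [[-0.01384472 -0.01422825  0.19249029]
 [-0.01329537 -0.01400298  0.19352706]
 [-0.01271224 -0.01353758  0.19381638]
 [ 0.02661814  0.02135295  0.1991142 ]
 [ 0.02690494  0.02182873  0.2006349 ]
 [ 0.02718506  0.02211618  0.2018014 ]]
```

Call:
step_arm:
  rows:
    - [0,0.0048,-0.01,0,0,0]
    - [0,0,-0.013,0,0,0]
    - [0,0,-0.013,0,0,0]
    - [0,0,0,0,0,0]

```text
time: 5.8
position: [0.5567, 0.2357, 0.1852]
tool_rot: [0.324, 0.946, -0.001, -0.001]
ft_force: [0.4, 0.3, 0.7]
grip_width: 0.0875
grip_force: 0.0
```

```bash
python3 -c "
from h import *
print(np.round(tool(),4))"
```

```text
[[-7.904e-01  6.125e-01 -3.200e-03  5.567e-01]
 [ 6.125e-01  7.904e-01 -7.000e-04  2.357e-01]
 [ 2.100e-03 -2.500e-03 -1.000e+00  1.852e-01]
 [ 0.000e+00  0.000e+00  0.000e+00  1.000e+00]]
```

Close and lift.

Call:
step_arm:
  rows:
    - [0,0,0,0,0,0]
    - [0,0,0,0,0,0]
    - [0,0,0,0,0,0]
    - [0,0,0,0,0,0]
    - [0,0,0,0,0,0]
    - [0,0,0,0,0,0]
  jaw: 0.02
  squeeze: 45

```text
time: 6.55
position: [0.5571, 0.2357, 0.1869]
tool_rot: [0.324, 0.946, -0.001, -0.0]
ft_force: [-1.4, -1.1, 2.0]
grip_width: 0.0355
grip_force: 44.8
```

Call:
step_arm:
  rows:
    - [0,0,0.03,0,0,0]
    - [0,0,0.05,0,0,0]
    - [0,0,0.05,0,0,0]
    - [0,0,0.05,0,0,0]
    - [0,0,0,0,0,0]

```text
time: 7.18
position: [0.5585, 0.2362, 0.3712]
tool_rot: [0.324, 0.946, 0.003, 0.004]
ft_force: [-0.9, 0.2, -3.9]
grip_width: 0.0358
grip_force: 44.8
```

Run:
```python
from h import *
c,W,E,dirs=wrist('w4'); T=tool(); print(np.round(T,4))
Q=(W-T[:3,3])@T[:3,:3]
m=(abs(Q[...,0])<.06)&(abs(Q[...,1])<.03)&(Q[...,2]>.145)&(Q[...,2]<.20)&(c['pixels'].sum(2)>300)
ys,xs=np.nonzero(m);print(ys.min(),ys.max(),xs.min(),xs.max()); q=Q[m]; print(len(q),np.percentile(q,[0,1,5,50,95,99,100],axis=0))
cv2.imwrite('pics/w4c.png',cv2.resize(c['pixels'][130:330,200:440],None,fx=2,fy=2))
```

```text
[[-7.905e-01  6.124e-01  3.600e-03  5.575e-01]
 [ 6.125e-01  7.905e-01  9.000e-04  2.360e-01]
 [-2.300e-03  2.900e-03 -1.000e+00  3.684e-01]
 [ 0.000e+00  0.000e+00  0.000e+00  1.000e+00]]
203 307 255 371
4331 [[-0.04075864 -0.02631946  0.14537746]
 [-0.0391574  -0.01499519  0.15594909]
 [-0.03509649 -0.01295605  0.15654835]
 [ 0.0105358   0.00252318  0.15830671]
 [ 0.02205407  0.018318    0.17250537]
 [ 0.02242215  0.02041654  0.17816549]
 [ 0.02288458  0.02976315  0.18269764]]
```

View pics/w4c.png

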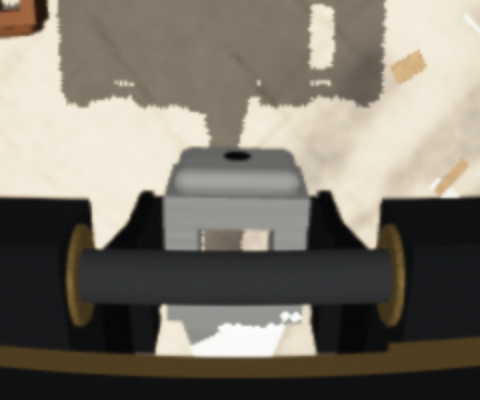

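```bash
cat >> h.py <<'E'
az=np.radians(9.9); n=np.array([-.5*np.cos(az),.5*np.sin(az),.866]); n/=np.linalg.norm(n)
yy=np.array([np.sin(az),np.cos(az),0]); seat=np.array([.5234,-.2459,.1494])
def target(h,turn=0.,s=seat,off=(-.0012,0,.186)):
    x=R.from_rotvec(-n*turn).apply(yy); z=-n; Rt=np.stack([x,np.cross(z,x),z],1)
    return s+h*n-Rt@np.array(off),Rt
def delta(p,Rt):
    T=tool(); return p-T[:3,3], np.degrees(R.from_matrix(Rt@T[:3,:3].T).as_rotvec())
E
python3 - <<'E'
from h import *
for h in [.1,.045,0]: p,Rt=target(h); d,r=delta(p,Rt); print(h,p,d,r,np.linalg.norm(r))
E
```

```text
0.1 [ 0.38273258 -0.22013147  0.39708145] [-0.17472047 -0.45611095  0.02865153] [ 11.43313679 -29.15642886 -60.63181284] 68.24244052485494
0.045 [ 0.40982368 -0.22485962  0.3494504 ] [-0.14762937 -0.4608391  -0.01897951] [ 11.43313679 -29.15642886 -60.63181284] 68.24244052485494
0 [ 0.43198913 -0.22872811  0.31047954] [-0.12546392 -0.46470759 -0.05795037] [ 11.43313679 -29.15642886 -60.63181284] 68.24244052485494
```

Call:
step_arm:
  rows:
    - [-0.0159,-0.0415,0.0056,1.04,-2.65,-5.51]
    - [-0.0159,-0.0415,0.0056,1.04,-2.65,-5.51]
    - [-0.0159,-0.0415,0.0056,1.04,-2.65,-5.51]
    - [-0.0159,-0.0415,0.0056,1.04,-2.65,-5.51]
    - [-0.0159,-0.0415,0.0026,1.04,-2.65,-5.51]
    - [-0.0159,-0.0415,0.0026,1.04,-2.65,-5.51]
    - [-0.0159,-0.0415,0.0026,1.04,-2.65,-5.51]
    - [-0.0159,-0.0415,0,1.04,-2.65,-5.51]
    - [-0.0159,-0.0415,0,1.04,-2.65,-5.51]
    - [-0.0159,-0.0415,0,1.04,-2.65,-5.51]
    - [-0.0159,-0.0415,-0.001,1.04,-2.65,-5.51]
    - [0,0,0,0,0,0]

```text
time: 8.72
position: [0.3812, -0.2231, 0.3943]
tool_rot: [0.742, 0.62, 0.166, 0.195]
ft_force: [-0.2, 0.5, -2.1]
grip_width: 0.0358
grip_force: 44.8
```

Run:
```python
from h import *
print(np.round(get_obs()['q'],3),np.round(get_obs()['joint_velocities'],2))
for h in [.1,.03]: p,Rt=target(h); d,r=delta(p,Rt); print(h,d,r)
```

```text
[-0.877  0.252  2.03   0.662  0.55  -1.217] [ 0.06 -0.01  0.03 -0.02  0.05  0.02]
0.1 [0.00151728 0.00300218 0.00276268] [-0.26598894 -0.2969838   0.28480903]
0.03 [ 0.03599686 -0.00301547 -0.05785866] [-0.26598894 -0.2969838   0.28480903]
```

Call:
step_arm:
  rows:
    - [0.009,-0.0008,-0.0145,-0.13,-0.15,0.14]
    - [0.009,-0.0008,-0.0145,-0.13,-0.15,0.14]
    - [0.009,-0.0007,-0.0145,0,0,0]
    - [0.009,-0.0007,-0.0145,0,0,0]
    - [0,0,0,0,0,0]
    - [0,0,0,0,0,0]

```text
time: 9.48
position: [0.4182, -0.2228, 0.3375]
tool_rot: [0.737, 0.624, 0.168, 0.198]
ft_force: [-0.1, -0.0, -2.2]
grip_width: 0.0357
grip_force: 44.8
```

Run:
```python
from h import *
for h in [.03,.0]: p,Rt=target(h); d,r=delta(p,Rt); print(h,d,r)
c,W,E,dirs=wrist('w5'); s=camera('side'); 
a=cv2.resize(c['pixels'][130:330,200:440],None,fx=1.6,fy=1.6); b=cv2.resize(s['pixels'][210:310,300:420],(384,320),interpolation=2)
cv2.imwrite('pics/w5c.png',np.hstack([a,b]))
```

```text
0.03 [-0.00097217 -0.00338739 -0.0010649 ] [ 0.02329245  0.05743275 -0.43833862]
0.0 [ 0.01380479 -0.00596639 -0.02704547] [ 0.02329245  0.05743275 -0.43833862]
```

View pics/w5c.png

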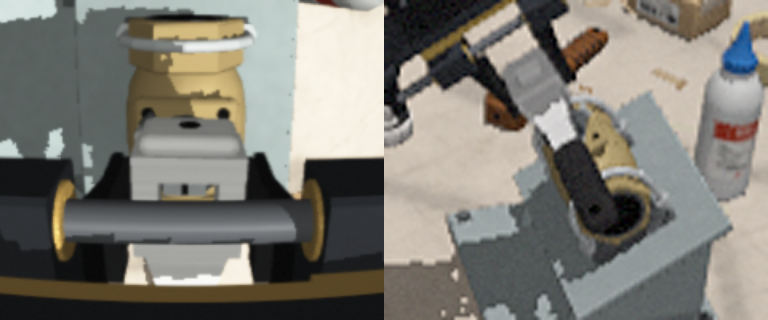

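Through the bore the stem groove shows at (185,188) against a hub centreline at 189, so they are about in line. I'll correct a few mm and lower.

Call:
step_arm:
  rows:
    - [-0.0012,-0.0034,-0.001,0,0,-0.4]
    - [0.0025,-0.0004,-0.0043,0,0,0]
    - [0.0025,-0.0004,-0.0043,0,0,0]
    - [0.0025,-0.0004,-0.0043,0,0,0]
    - [0,0,0,0,0,0]

```text
time: 10.2
position: [0.4249, -0.2279, 0.3235]
tool_rot: [0.739, 0.621, 0.167, 0.199]
ft_force: [0.6, 1.7, -2.8]
grip_width: 0.0356
grip_force: 44.8
```

Run:
```python
from h import *
p,Rt=target(0); d,r=delta(p,Rt); print(d,r,'h',-d@n,'toolxy',d@Rt[:,0],d@Rt[:,1]); o=get_obs(); print(o['ft_force'],o['moment'])
```

```text
[ 0.00710868 -0.0008536  -0.01301101] [ 0.02096894  0.10130396 -0.00923255] h 0.014842657691287186 toolxy 0.00038130330820158816 -0.00031397285125515055
[ 0.63399669  1.66523468 -2.80009124] [0.28438232 0.48962198 0.16341969]
```

Already 10 mm over the stem with almost no force, so I'll continue.

Call:
step_arm:
  rows:
    - [0.0025,-0.0004,-0.0043,0,0,0]
    - [0.002,-0.0003,-0.0035,0,0,0]
    - [0.0015,-0.0003,-0.0026,0,0,0]
    - [0.001,-0.0002,-0.0017,0,0,0]
    - [0,0,0,0,0,0]

```text
time: 10.82
position: [0.4318, -0.2291, 0.3117]
tool_rot: [0.739, 0.621, 0.167, 0.199]
ft_force: [0.7, 4.4, -3.3]
grip_width: 0.0353
grip_force: 44.8
```

Run:
```python
from h import *
p,Rt=target(0); d,r=delta(p,Rt); print(d,r,'h',-d@n,'toolxy',d@Rt[:,0],d@Rt[:,1]); o=get_obs(); print(o['ft_force'],o['moment'])
```

```text
[ 0.00022913  0.0003333  -0.00118487] [ 0.03728228  0.11859995 -0.00950229] h 0.001110329803556471 toolxy 0.00036773317950037216 -0.00044660428116492757
[ 0.73852158  4.37840588 -3.2726654 ] [0.62359829 0.51851582 0.40354555]
```

Call:
step_arm:
  rows:
    - [0.0005,0.0006,-0.0009,0,0,0]
    - [0.0005,-0.0001,-0.0009,0,0,0]
    - [0,0,0,0,0,0]

```text
time: 11.2
position: [0.4323, -0.2288, 0.3106]
tool_rot: [0.739, 0.621, 0.167, 0.2]
ft_force: [-4.3, 3.2, 4.9]
grip_width: 0.0358
grip_force: 44.9
```

Run:
```python
from h import *
p,Rt=target(0); d,r=delta(p,Rt); print('h',-d@n,'toolxy',d@Rt[:,0],d@Rt[:,1]); o=get_obs(); print(o['ft_force'],'axial',o['ft_force']@n,o['moment'])
```

```text
h -1.6453342609654378e-05 toolxy -2.5722252282740954e-05 -0.0003110316220887939
[-4.29941849  3.15887552  4.87129688] axial 6.607938414057038 [0.46596531 0.89690082 0.3395287 ]
```

Call:
step_arm:
  rows:
    - [0.0004,0,-0.0007,0,0,0]
    - [0,0,0,0,0,0]
    - [0,0,0,0,0,0]
    - [0,0,0,0,0,0]

```text
time: 11.7
position: [0.4323, -0.2286, 0.3105]
tool_rot: [0.739, 0.621, 0.167, 0.2]
ft_force: [-9.5, 4.0, 9.7]
grip_width: 0.0357
grip_force: 44.9
```

Call:
step_arm:
  rows:
    - [0.0001,-0.0001,0,3.69,-0.645,-6.5]
    - [0,-0.0001,0.0001,3.69,-0.645,-6.5]
    - [0.0001,-0.0001,0,3.69,-0.645,-6.5]
    - [0,-0.0001,0.0001,3.69,-0.645,-6.5]
    - [0,0,0,0,0,0]

```text
time: 12.32
position: [0.4323, -0.2289, 0.3106]
tool_rot: [0.875, 0.408, 0.212, 0.15]
ft_force: [-11.0, 4.9, 10.0]
grip_width: 0.036
grip_force: 45.0
```

Run:
```python
from h import *
for a in [30,90,94]:
    p,Rt=target(0,np.radians(a)); d,r=delta(p,Rt); print(a,d,r,'h',-d@n,'toolxy',d@Rt[:,0],d@Rt[:,1])
o=get_obs(); print(o['ft_force'],'axial',o['ft_force']@n,o['moment'],o['moment']@n,o['q'])
```

```text
30 [ 1.71059655e-04 -9.22047981e-05  2.28804722e-04] [0.18772038 0.08081734 0.16584579] h -0.00010596464530780746 toolxy 8.384157500422366e-05 0.00026806121557688994
90 [ 0.00050426 -0.0012053   0.00052881] [ 29.75061844  -5.21210779 -51.77668145] h -0.0001059646453077931 toolxy 0.0008740686099610118 0.0011006521584828136
94 [ 0.00048737 -0.00128732  0.00052735] [ 31.71998581  -5.56549147 -55.24031299] h -0.00010596464530782389 toolxy 0.000951640175840562 0.0011207068495949848
[-10.95694697   4.88345413  10.03720246] axial 14.509235798855922 [0.73442188 1.19308983 0.19619246] -0.08927879004123422 [-0.79095323  0.47372367  2.01373606  0.96284994  0.35780291 -0.95809565]
```

Call:
step_arm:
  rows:
    - [0.0001,-0.0002,0.0001,3.66,-0.64,-6.43]
    - [0,-0.0002,0.0001,3.66,-0.64,-6.43]
    - [0.0001,-0.0002,0,3.66,-0.64,-6.43]
    - [0,-0.0002,0.0001,3.66,-0.64,-6.43]
    - [0.0001,-0.0002,0.0001,3.66,-0.64,-6.43]
    - [0.0001,-0.0001,0,3.66,-0.64,-6.43]
    - [0.0001,-0.0001,0.0001,3.66,-0.64,-6.43]
    - [0,0,0,0,0,0]

```text
time: 13.32
position: [0.4323, -0.2295, 0.3106]
tool_rot: [0.966, -0.017, 0.254, 0.041]
ft_force: [-11.2, 4.9, 10.0]
grip_width: 0.0358
grip_force: 44.9
```

```bash
cat > chk.py <<'E'
from h import *
for a in [82,90]:
    p,Rt=target(0,np.radians(a)); d,r=delta(p,Rt); print(a,d,r,'h',-d@n,'toolxy',d@Rt[:,0],d@Rt[:,1])
o=get_obs(); print(o['ft_force'],'axial',o['ft_force']@n,o['moment'],o['moment']@n,o['q'])
E
python3 chk.py
```

```text
82 [ 0.00052154 -0.0004045   0.00046487] [ 0.07254164 -0.17315281  0.09533119] h -0.00011092191843430297 toolxy 0.0006874457617241546 0.0004084613977735157
90 [ 0.00050279 -0.00057076  0.00047071] [ 4.00187646 -0.86826058 -6.83844292] h -0.00011092191843426433 toolxy 0.0007492807436878918 0.0004758200422797152
[-11.18838908   4.92684691  10.04346315] axial 14.632388393556754 [0.81622132 1.33921342 0.3015665 ] -0.025752714313999107 [-0.79172496  0.47372481  2.01137984  0.94499104  0.36166705 -0.03426545]
```

Call:
step_arm:
  rows:
    - [0.0002,-0.0002,0.0002,3.5,-0.6,-6.1]
    - [0.0001,-0.0001,0.0001,2.9,-0.5,-5.2]
    - [0,0,0,0,0,0]

```text
time: 13.7
position: [0.4329, -0.2294, 0.3109]
tool_rot: [0.958, -0.126, 0.257, 0.011]
ft_force: [-8.9, 6.6, 9.1]
grip_width: 0.0353
grip_force: 44.9
```

```bash
python3 chk.py
```

```text
82 [-5.89178128e-05 -5.57177723e-04  1.78003803e-04] [-6.42218737  0.90982395 11.30254235] h -0.00013527698101484822 toolxy 4.271642028671541e-05 0.0005705077771167872
90 [-7.76682536e-05 -7.23437417e-04  1.83843091e-04] [-2.49444184  0.22260665  4.36708131] h -0.00013527698101480952 toolxy 0.00013337836099416858 0.00072601837912633
[-8.91979204  6.57463808  9.09902897] axial 12.838712514509746 [1.01061109 1.0337796  0.58312526] 0.09607578492059776 [-0.79085633  0.47352058  2.00965076  0.93884381  0.36459261  0.1996412 ]
```

Call:
step_arm:
  rows:
    - [0,0,0,1.5,-0.25,-2.6]
    - [0,0,0,0,0,0]

```text
time: 13.95
position: [0.4331, -0.2293, 0.3111]
tool_rot: [0.955, -0.15, 0.257, 0.004]
ft_force: [-7.9, 7.4, 9.5]
grip_width: 0.0357
grip_force: 44.9
```

```bash
python3 chk.py
```

```text
82 [-2.65325826e-04 -5.82037012e-04  1.97762010e-05] [-7.88385568  1.16073836 13.81971405] h -9.778126409065025e-05 toolxy -0.00021468874289281095 0.0005948979265667527
90 [-2.84076267e-04 -7.48296705e-04  2.56154882e-05] [-3.95592715  0.47545338  6.88416539] h -9.778126409061155e-05 toolxy -0.00011812730009989863 0.0007859950400812921
[-7.93816903  7.4249356   9.45157011] axial 12.733603276827878 [1.01945358 0.91801903 0.73891868] 0.2166888223643271 [-0.79059331  0.47334906  2.00906785  0.93735612  0.36545352  0.25246441]
```

Call:
step_arm:
  rows:
    - [0,0,0,1.5,-0.25,-2.6]
    - [0,0,0,0,0,0]

```text
time: 14.2
position: [0.4332, -0.2294, 0.3111]
tool_rot: [0.951, -0.173, 0.257, -0.002]
ft_force: [-7.9, 8.2, 8.4]
grip_width: 0.0357
grip_force: 44.7
```

```bash
python3 chk.py | tail -1 | cut -c1-250
python3 - <<'E'
from h import *
c,W,E,dirs=wrist('w6'); s=camera('side')
a=cv2.resize(c['pixels'][130:330,200:440],None,fx=1.6,fy=1.6); b=cv2.resize(s['pixels'][210:310,300:420],(384,320),interpolation=2)
cv2.imwrite('pics/w6c.png',np.hstack([a,b]))
E
```

```text
[-7.86066525  8.15259537  8.38164214] axial 11.831403908846756 [0.80565411 0.98188972 1.10288209] 0.6426890495408003 [-0.79044552  0.47326001  2.00860047  0.93474711  0.36589616  0.30436671]
```

View pics/w6c.png

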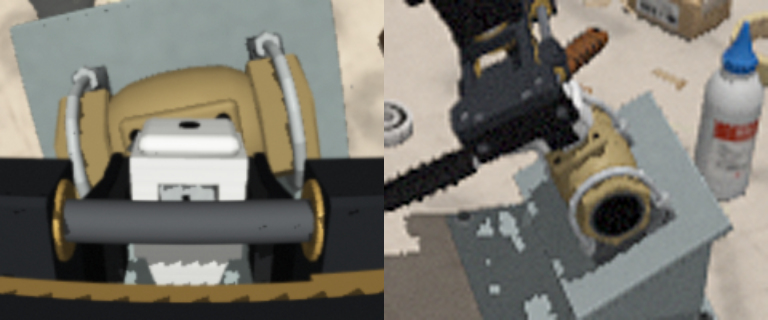

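The groove is visible in line through the bore, and the moment jumped to 0.64 N·m, so the valve is at its stop. I'll relax a few degrees within the play, open, and back off along the stem.

Call:
step_arm:
  rows:
    - [0,0,0,-2.0,0.35,3.5]
    - [0,0,0,0,0,0]

```text
time: 14.55
position: [0.4332, -0.2294, 0.3111]
tool_rot: [0.956, -0.141, 0.257, 0.006]
ft_force: [-8.1, 7.0, 8.2]
grip_width: 0.0357
grip_force: 44.8
```

Call:
step_arm:
  rows:
    - [0,0,0,0,0,0]
    - [0,0,0,0,0,0]
    - [0,0,0,0,0,0]
    - [0,0,0,0,0,0]
  jaw: 0.06

```text
time: 15.05
position: [0.4345, -0.2315, 0.3107]
tool_rot: [0.956, -0.143, 0.258, 0.009]
ft_force: [0.4, 0.6, -1.0]
grip_width: 0.0585
grip_force: 0.0
```

Call:
step_arm:
  rows:
    - [-0.005,0.0009,0.0087,0,0,0]
    - [-0.01,0.0017,0.0173,0,0,0]
    - [-0.015,0.0026,0.026,0,0,0]
    - [-0.015,0.0026,0.026,0,0,0]
    - [-0.015,0.0026,0.026,0,0,0]
    - [0,0,0,0,0,0]
    - [0,0,0,0,0,0]

```text
time: 15.92
position: [0.374, -0.2204, 0.4144]
tool_rot: [0.956, -0.142, 0.257, 0.008]
ft_force: [0.2, -0.5, -0.3]
grip_width: 0.0601
grip_force: 0.0
```

Run:
```python
from h import *
o=get_obs(); print(o['time'],o['position'],o['ft_force'])
c,W,E,dirs=wrist('w7'); s=camera('side')
a=cv2.resize(c['pixels'][130:330,200:440],None,fx=1.6,fy=1.6); b=cv2.resize(s['pixels'][210:310,300:420],(384,320),interpolation=2)
cv2.imwrite('pics/w7c.png',np.hstack([a,b]))
k=(np.linalg.norm(W-(seat+.026*n),axis=-1)<.035)&(abs((W-seat)@n-.026)<.006); P=W[k]; 
print(k.sum(),'hub top height',np.percentile((P-seat)@n,[5,50,95]))
q=P-P.mean(0); m=np.linalg.svd(q,full_matrices=False)[2][2]; print('normal err deg',np.degrees(np.arccos(abs(m@n))))
```

```text
15.925 [ 0.37404587 -0.22038024  0.41442803] [ 0.19577282 -0.45317812 -0.32175327]
1848 hub top height [0.02184352 0.02513354 0.0264587 ]
normal err deg 1.6242037366067423
```

View pics/w7c.png

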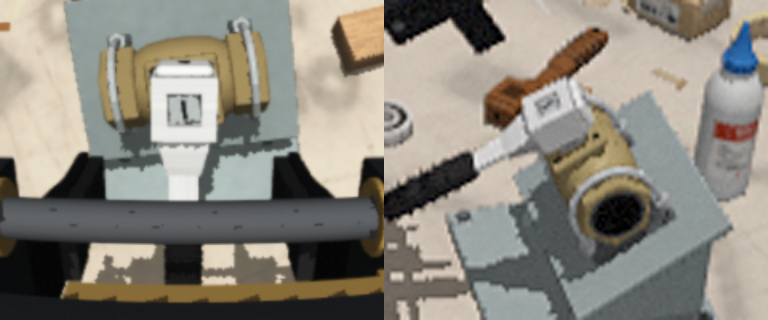

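The lever is home (hub top 25–26 mm above the seat) and the gripper is clear. Next I measure the groove angle at (183,108) and the hub angle.

Run:
```python
from h import *
D=np.load('w7.npz'); g=D['p'].astype(int).sum(2); E=D['E']; dirs=D['dirs']; xx=np.cross(yy,n)
def onplane(h,mask):
    ys,xs=np.nonzero(mask); dd=dirs[ys,xs]; t=((seat+h*n-E[:3,3])@n)/(dd@n); P=E[:3,3]+dd*t[:,None]-seat; return np.stack([P@xx,P@yy],1)
u,v=int(183/1.6+200),int(106/1.6+130)
print(g[v-13:v+14,u-14:u+16])
m=np.zeros(g.shape,bool); m[v-13:v+14,u-14:u+16]=1; m&=g<200
k,lab=cv2.connectedComponents(m.astype(np.uint8))
for i in range(1,k):
    q=onplane(.025,lab==i)
    if len(q)<6: continue
    c=q-q.mean(0); s,V=np.linalg.svd(c,full_matrices=False)[1:]; print(len(q),q.mean(0),'ptp',np.ptp(c@V[0]),np.ptp(c@V[1]),'cw from pipe',np.degrees(np.arctan2(V[0][0],V[0][1]))%180)
W=D['W'];P=W-seat;hh=P@n; k=(abs(hh-.0255)<.003)&(np.hypot(P@xx,P@yy)<.04)&(g>350); q=np.stack([P[k]@xx,P[k]@yy],1); print(cv2.minAreaRect((q*1e4).astype(np.float32)))
```

```text
[[698 698 698 698 698 698 698 698 699 698 697 698 698 696 699 698 698 697
  699 699 697 698 698 697 698 698 698 698 698 698]
 [700 701 699 701 701 701 701 701 701 701 701 701 699 701 701 701 701 701
  699 701 701 701 701 700 702 701 702 701 701 702]
 [698 700 701 699 700 701 700 700 701 701 701 701 701 702 701 702 701 701
  701 702 703 703 703 703 704 703 704 705 705 703]
 [701 702 702 702 701 702 702 701 702 702 704 703 702 702 703 703 702 703
  702 705 705 705 707 706 706 707 705 705 705 705]
 [700 699 699 697 693 692 691 691 692 692 692 693 692 694 695 694 694 694
  695 696 696 697 696 697 695 697 700 702 703 703]
 [698 699 696 674 616 575 574 574 576 576 579 581 581 577 582 592 603 602
  607 608 607 602 610 614 584 612 675 699 701 702]
 [704 704 698 644 487 350 342 345 345 352 400 441 430 360 351 387 411 436
  490 494 447 419 425 424 325 434 630 701 706 706]
 [707 707 705 655 484 343 362 370 372 381 476 545 525 398 375 376 382 439
  548 557 462 387 359 292 191 355 614 701 709 710]
 [703 702 702 687 536 443 533 546 549 544 557 568 561 533 533 536 536 547
  571 576 558 543 484 327 
[... 1781 characters left out ...]
689 689 681 575 482 519 565 565 544 460 441 553 558 512 391 296 291
  305 286 325 357 370 368 380 503 635 690 690 692]
 [687 689 687 682 583 497 524 543 542 499 417 407 511 525 510 410 310 297
  299 317 441 497 503 503 509 579 656 687 687 688]
 [690 691 691 685 608 529 529 536 533 519 506 506 529 531 531 506 485 484
  484 490 518 532 532 533 536 557 641 687 691 691]
 [695 697 696 694 660 625 618 621 622 619 619 617 623 623 622 619 620 621
  618 621 622 626 623 624 628 646 681 695 697 697]]
14 [0.00120161 0.00171264] ptp 0.008211469216706126 0.0011701495004184672 cw from pipe 90.71727866003889
((38.50360107421875, 9.879714965820312), (353.65838623046875, 424.9926452636719), 82.40668487548828)
```

```bash
python3 -c "
from rig import hand_in
print(hand_in())"
```

```text
the job is handed in; nothing more can be done
None
```

The lever is fully home on the stem and the valve is shut against its stop: the groove measures about 91° from the pipe and the arm sits 7° off the groove. The gripper is clear, the bottle is still standing, and I handed the job in at about 16 s; the hand-in gave no verdict back.

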